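# Seat the vacuum cell's cover evenly

## Task

Tighten the four T-nuts of the small vacuum cell clockwise so that its cover seats evenly on its seat: first bring all four to about half way, each followed by the one diagonally opposite, then go round again in the same crosswise order until every nut is fully home against its stop. Keep the cover level on the way down (never tilted by more than about 1.3 degrees), and leave the meter, post, stage and screwdriver around it where they are.

Things in the scene. Friction and masses are not known exactly. Their poses are not given: they have to be found in the camera images.
- cell: Small aluminium vacuum cell, fixed to the steel optical table: a square block 150 x 150 mm, 54 mm high, with a round raised seat 100 mm across on top, 60 mm above the table. Origin: centre of its underside; z up. Four studs stand on it at (+-55, +-55) mm in its x and y, under a square cover plate. Sprung pads push the cover up against the nuts.
- cover_mid (a point): Centre (half-way up) of the loose aluminium cover plate, 160 x 160 x 14 mm, 0.5 kg, with a low round viewport (58 mm across, 5 mm high) in the middle; z is its normal. Loose, it floats up to 6 mm above the seat; fully seated, this point is 67 mm above the table. It stays under its four nuts and is not to be grasped. It tilts if the nuts go down unevenly.
- nut_a_grip (a point): Grip point of the steel T-nut at the cell's +x +y corner. The nut is an upright bar 64 mm long, 14 mm thick and 38 mm high on a round foot 29 mm across and 6 mm high; this point lies on its axis, 30 mm above the foot's underside (24 mm above the foot's top, 14 mm under the bar's top). x: along the bar's length (horizontal), y: across its 14 mm thickness, z: up the axis. The nut stays on its stud.
- nut_a (a joint): Turn of that nut in rad, growing clockwise seen from above (tightening): 0 is fully loosened, 1.18 is half way, 2.356 is the solid end stop, where the bar's length points at the cover's centre. The nut sinks 2.5 mm per rad. It needs about 0.15 N m and stays where it is left; starts differ, 0 to 0.45.
- nut_b_grip (a point): Grip point of the steel T-nut at the cell's -x +y corner. The nut is an upright bar 64 mm long, 14 mm thick and 38 mm high on a round foot 29 mm across and 6 mm high; this point lies on its axis, 30 mm above the foot's underside (24 mm above the foot's top, 14 mm under the bar's top). x: along the bar's length (horizontal), y: across its 14 mm thickness, z: up the axis. The nut stays on its stud.
- nut_b (a joint): Turn of that nut in rad, growing clockwise seen from above (tightening): 0 is fully loosened, 1.18 is half way, 2.356 is the solid end stop, where the bar's length points at the cover's centre. The nut sinks 2.5 mm per rad. It needs about 0.15 N m and stays where it is left; starts differ, 0 to 0.45.
- nut_c_grip (a point): Grip point of the steel T-nut at the cell's -x -y corner. The nut is an upright bar 64 mm long, 14 mm thick and 38 mm high on a round foot 29 mm across and 6 mm high; this point lies on its axis, 30 mm above the foot's underside (24 mm above the foot's top, 14 mm under the bar's top). x: along the bar's length (horizontal), y: across its 14 mm thickness, z: up the axis. The nut stays on its stud.
- nut_c (a joint): Turn of that nut in rad, growing clockwise seen from above (tightening): 0 is fully loosened, 1.18 is half way, 2.356 is the solid end stop, where the bar's length points at the cover's centre. The nut sinks 2.5 mm per rad. It needs about 0.15 N m and stays where it is left; starts differ, 0 to 0.45.
- nut_d_grip (a point): Grip point of the steel T-nut at the cell's +x -y corner. The nut is an upright bar 64 mm long, 14 mm thick and 38 mm high on a round foot 29 mm across and 6 mm high; this point lies on its axis, 30 mm above the foot's underside (24 mm above the foot's top, 14 mm under the bar's top). x: along the bar's length (horizontal), y: across its 14 mm thickness, z: up the axis. The nut stays on its stud.
- nut_d (a joint): Turn of that nut in rad, growing clockwise seen from above (tightening): 0 is fully loosened, 1.18 is half way, 2.356 is the solid end stop, where the bar's length points at the cover's centre. The nut sinks 2.5 mm per rad. It needs about 0.15 N m and stays where it is left; starts differ, 0 to 0.45.
- meter: Red power meter standing on the table, 170 x 60 x 118 mm (x, y, z), 1.2 kg. Bystander; origin at its underside's centre.
- post: Optical post with a round lens mount on top, foot 64 mm across, 175 mm high, 0.9 kg. Bystander; origin at its underside's centre.
- stage: Black translation stage with a side screw, 80 x 80 x 70 mm, 0.8 kg. Bystander; origin at its underside's centre.
- driver: Screwdriver lying on the table, 190 mm long. Bystander; origin at the underside of its middle, x along it.
There are look-alikes about, which are no part of the job. What is meant by the part that bears cover_mid is not pink, and is the larger of those in its own colour.

How it is judged:
By the outcome, as a careful person would: the job done as asked, in the order asked, and still so for the second after the job is handed in, with the robot touching nothing.
It also fails if it takes over 72 s, if anything falls off the work surface, if the arm or the gripper's body presses on something with over 40 N, if the wrist force passes 120 N, or if a joint passes its speed limit or range.

## Robot

A 7-joint arm with a two-finger parallel gripper is mounted at the origin on the work surface. World frame = base frame: x ahead of the robot, y to its left, z up, the work surface at z = 0. Lengths are in m, angles in rad, forces in N, time in s.
With the tool pointing down it reaches from about 0.425 to 0.925 m from the base axis. Payload 6.8 kg.
Tool frame: the origin (TCP) lies midway between the tips of the shut fingers; the grasp point (between the pads) lies 19 mm behind it; z points along the fingers, y is the line along which they close (so a half turn about z gives the same grasp; the last joint's range is limited). The gripper opens to 88 mm and grips with 3 to 60 N. Pads are 20 mm wide; open, the fingers measure 115 mm over their backs; the gripper's body (75 mm by 178 mm) begins 61 mm behind the grasp point.
Start: joints at [1.044, 0.477, 0.022, 1.555, -0.011, 1.109, -0.083], TCP at [0.275, -0.617, 0.223] pointing down, gripper open.
Joint ranges: [-2.96, 2.96], [-0.34, 2.1], [-1.41, 1.46], [0.24, 2.44], [-1.37, 4.51], [0.17, 1.92], [-2.96, 2.96]. Speed limits (rad/s): [2.39, 2.39, 3.14, 3.14, 3.14, 3.14, 3.14].

## Interface

Orientations are given as a unit quaternion [x, y, z, w].
In Python, from bench import arm, optics, order, outline_of gives the robot as it stands.
- The arm moves only by the tool drive_tool, never from a script. Its argument "series" is one flat list of numbers, 6 for each row, row after row: the shift along the tool's x, y, z in m, then the turn, a rotation vector about the tool's x, y, z in degrees. In form: [tx, ty, tz, wx, wy, wz, tx, ty, tz, wx, wy, wz, ...]. A call has 1 to 12 rows; each row shifts and turns the commanded pose from where the row before left it, along the tool's axes as they then stand; what a row does not reach is not made up. A row lasts 1/10 s, in which the tool goes at most 50 mm and 8.59 degrees, less where a joint would pass 70% of its speed; a pose out of reach is approached as far as the arm can. A call with a gripper value outside its range is refused whole. "jaw" is the closure in counts, from 0 (fully open) to 255 (shut), set as the call begins (left out, the last holds). The fingers move at their own pace and stop on an object; "grip_force" is the grip in N (left out, the last holds). Time passes only in rows, so rows that do not move let the fingers close. It gives the time, the measured TCP pose, the force, the opening and the grip force at its end, in the units of the state.
- arm.state(): the state, without advancing time (a new reading comes with each control period).
- optics.grab_frame(name): name is "scene" or "top"; returns a dict with "frame" (384x512x3 uint8, red, green, blue), "K" (3x3 intrinsics, pixels), "eye" and "rotation" of the camera in the world. Camera axes: x right, y down, z forward; pixel columns grow to the right and rows downward; lengths in m; the calibration is good to about 2 mm. A picture is of the moment at which its call begins. There is no depth.
- order.finish_job(): hands the job in; it is judged then, once.
Trained networks look in a picture, given as the dict that the camera call returned (one of the last four; its "shot" number tells which), for a name from the list of things; names that differ only in an ending like _2 or _b are one class to them, and where a whole thing is asked for, a point or a joint stands for the part that bears it (a point fixed in the world has none). Each returns a list of dicts, best first, with "p" (0 to 1); they miss things now and then, are a little off and sometimes report something else, mostly with a low value. They report only what shows in the picture. A call takes as long as a camera call. They do not tell look-alikes from the thing itself.
- outline_of(picture, name): "region" (384x512 bool, what is visible of it) and "box" ([left, top, right, bottom] in pixels, round what is visible of it).
The state is a dict: "time_s": time; "joints": joint angles; "joint_velocities": joint speeds; "joint_efforts": joint torques, N m; "position": TCP position; "orientation": TCP orientation; "force": force on the tool from outside, world axes, zero at the start; "torque": the same for the moment, N m; "grip_width": finger opening in m; "finger_force": force on a finger pad.
Only numpy, scipy, OpenCV 4.12 (cv2) and the standard library are available. Lean on these libraries where they do the work, as an engineer would, in place of code of your own. Each camera call takes 0.05 s, during which the arm holds its last target. There are 200 camera calls.

## Working session

There is one attempt and no reset: what is moved stays moved. The work goes in short steps, Python scripts to look and compute and a tool call to move; the robot and the scene stay as the last step left them, time stands still between calls to the robot, and variables do not carry over. Pictures are saved under pics/ and viewed, at most 10 in all, crops included, and the job is handed in when it is done.

Besides the shell and the picture viewer there is one more tool, called after "Request:" by a JSON object that holds its "api" and its "payload". drive_tool: Moves the arm, as the interface text tells. Its arguments: {"type":"object","properties":{"series":{"type":"array"},"jaw":{"type":"number"},"grip_force":{"type":"number"}},"required":["series"]}

```bash
ls; mkdir -p pics; cat > h.py <<'E'
import numpy as np, cv2
from bench import arm, optics, order, outline_of
def save(p,name,crop=None,s=1):
    f=p["frame"][:,:,::-1]
    if crop: l,t,r,b=crop; f=f[t:b,l:r]
    cv2.imwrite("pics/"+name,cv2.resize(f,None,fx=s,fy=s,interpolation=cv2.INTER_CUBIC))
def proj(p,X):
    X=np.atleast_2d(X); c=(X-np.array(p["eye"]))@np.array(p["rotation"]); q=c@np.array(p["K"]).T
    return q[:,:2]/q[:,2:]
def ray(p,uv,z):
    d=np.array(p["rotation"])@np.linalg.solve(p["K"],[uv[0],uv[1],1]); e=np.array(p["eye"])
    return e+d*(z-e[2])/d[2]
E
python3 - <<'E'
from h import *
ps={n:optics.grab_frame(n) for n in("scene","top")}
f=np.vstack([ps["scene"]["frame"],ps["top"]["frame"]])
cv2.imwrite("pics/a.png",cv2.resize(np.hstack([ps["scene"]["frame"],ps["top"]["frame"]])[:,:,::-1],(800,300)))
save(ps["top"],"top.png",None,1.5)
print({k:v for k,v in ps["top"].items() if k!="frame"})
for n,p in ps.items():
  R=np.array(p["rotation"]);print(n,p["eye"],R[:,2])
  for k in("cell","cover_mid","nut_a_grip","meter","post","stage","driver"):
    for o in outline_of(p,k):
      ys,xs=np.nonzero(o["region"]);print(n,k,round(o["p"],2),o["box"],len(xs),p["frame"][ys,xs].mean(0).round())
print(arm.state())
E
```

```text
pics
{'K': array([[347.02098295,   0.        , 261.0408247 ],
       [  0.        , 347.02098295, 191.89638559],
       [  0.        ,   0.        ,   1.        ]]), 'eye': array([0.39853742, 0.06767788, 0.97997154]), 'rotation': array([ 0.71112156, -0.69723169,  0.06836916, -0.05915864]), 'shot': 2}Traceback (most recent call last):
  File "<stdin>", line 8, in <module>
IndexError: too many indices for array: array is 1-dimensional, but 2 were indexed
```

View pics/top.png

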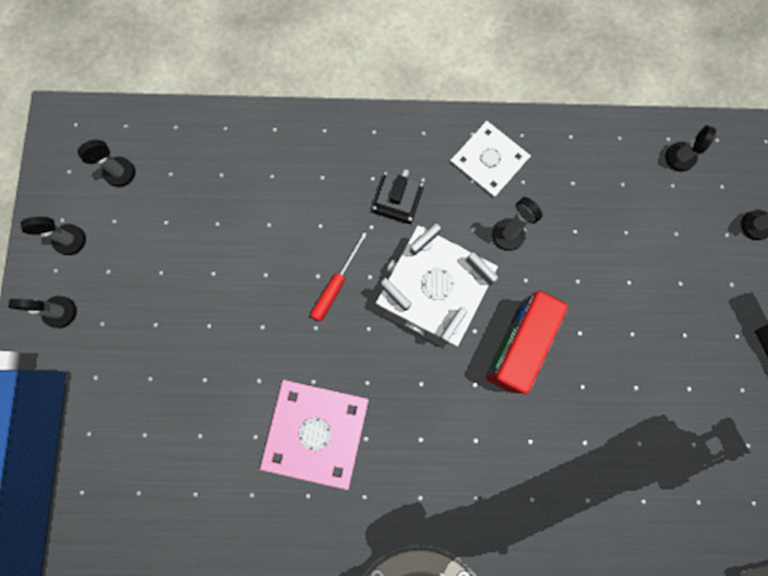

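View pics/a.png

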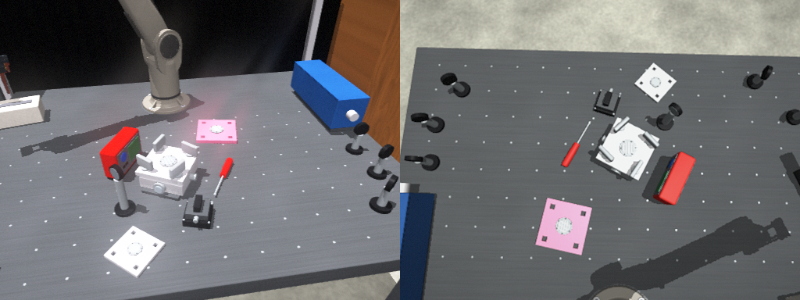

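```bash
sed -i 's/np.array(p\["rotation"\])/Rm(p)/g' h.py; cat >> h.py <<'E'
from scipy.spatial.transform import Rotation as Ro
def Rm(p): return Ro.from_quat(p["rotation"]).as_matrix()
E
python3 - <<'E'
from h import *
for n in("scene","top"):
  p=optics.grab_frame(n);R=Rm(p);print(n,p["eye"],R[:,2])
  for k,z in(("cell",.06),("cover_mid",.08),("nut_a_grip",.117),("meter",0.118),("post",.1),("stage",.07),("driver",.01)):
    for o in outline_of(p,k):
      if o["p"]<.3: continue
      ys,xs=np.nonzero(o["region"]);a=np.cov(xs,ys);w,v=np.linalg.eigh(a);
      m=np.array([xs.mean(),ys.mean()]);d=ray(p,m+10*v[:,1],z)-ray(p,m,z)
      print(k,round(o["p"],2),np.round(o["box"]),len(xs),ray(p,m,z).round(3),"ang",np.degrees(np.arctan2(d[1],d[0])).round(1),np.sqrt(w).round(1))
  save(p,"crop_"+n+".png",(230,130,400,270) if n=="top" else (120,150,290,290),4.5)
print(arm.state())
E
```

```text
scene [ 1.3548703  -0.02431579  0.68926681] [-0.79207673  0.09998266 -0.60217765]
cell 0.91 [176. 170. 255. 256.] 2729 [ 0.605 -0.026  0.06 ] ang -33.1 [20.6 23.1]
cover_mid 0.96 [176. 186. 251. 239.] 1918 [ 0.595 -0.025  0.08 ] ang -87.0 [12.6 17.6]
cover_mid 0.94 [251. 149. 298. 185.] 1476 [0.424 0.167 0.08 ] ang -100.8 [ 8.6 14.2]
cover_mid 0.71 [135. 292. 210. 356.] 2650 [ 0.905 -0.122  0.08 ] ang -66.7 [13.4 16.5]
nut_a_grip 0.92 [217. 203. 238. 226.] 382 [0.665 0.002 0.117] ang -33.0 [4.4 7.2]
meter 0.87 [126. 163. 179. 230.] 2201 [ 0.543 -0.167  0.118] ang -19.3 [11.  17.1]
meter 0.62 [217. 204. 233. 231.] 358 [0.667 0.002 0.118] ang -33.6 [4.1 7.1]
post 0.81 [139. 210. 174. 275.] 1037 [ 0.725 -0.159  0.1  ] ang 12.2 [ 5.5 20.3]
stage 0.98 [230. 248. 273. 295.] 1364 [0.8   0.044 0.07 ] ang -18.9 [10.  11.2]
stage 0.31 [172. 197. 196. 218.] 331 [ 0.556 -0.1    0.07 ] ang -149.3 [4.  6.9]
driver 0.69 [283. 204. 295. 232.] 209 [0.559 0.176 0.01 ] ang -28.3 [2.3 7.3]
top [0.39853742 0.06767788 0.97997154] [ 0.17973213 -0.01120032 -0.98365183]
cell 0.68 [254. 152. 335. 231.] 1061 [
[... 1012 characters left out ...]
02237767,  1.55539457, -0.01145104,
        1.1092944 , -0.08310854]), 'joint_velocities': array([-1.21953411e-03, -9.59238508e-05,  3.74646164e-04, -1.82653996e-03,
       -2.66902190e-04, -1.25273290e-03,  7.85012292e-04]), 'joint_efforts': array([ 1.22678615e-03, -5.82702613e+01,  1.53349433e+00, -2.72932595e+01,
       -5.44415193e-02,  1.00805020e-02,  3.07443747e-05]), 'position': array([ 0.27451972, -0.61668129,  0.22268247]), 'orientation': array([ 9.78153652e-01,  2.07883216e-01, -1.10510758e-06,  3.00477180e-05]), 'force': array([ 0.704798  , -0.24333847,  0.29330055]), 'torque': array([ 0.00253475, -0.01968903,  0.03704123]), 'finger_force': 0.0, 'grip_width': 0.08772508572539543}
```

View pics/crop_top.png

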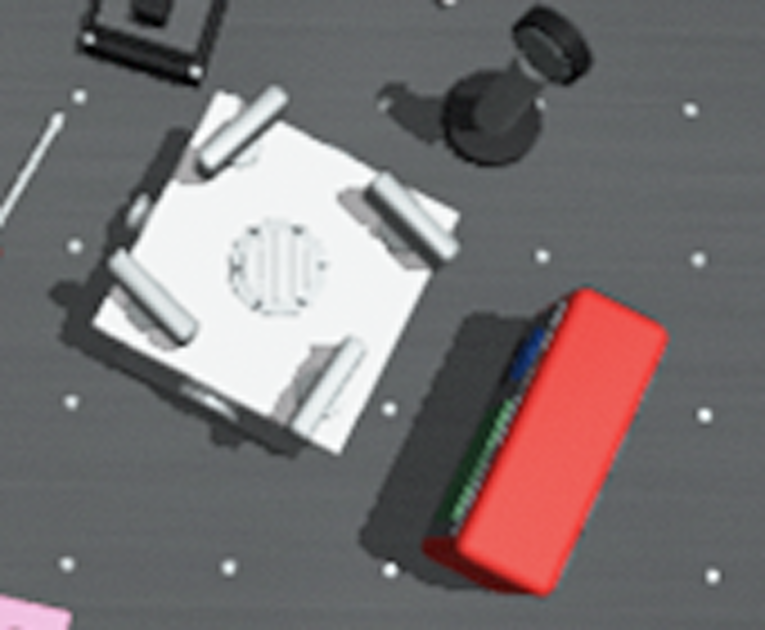

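View pics/crop_scene.png

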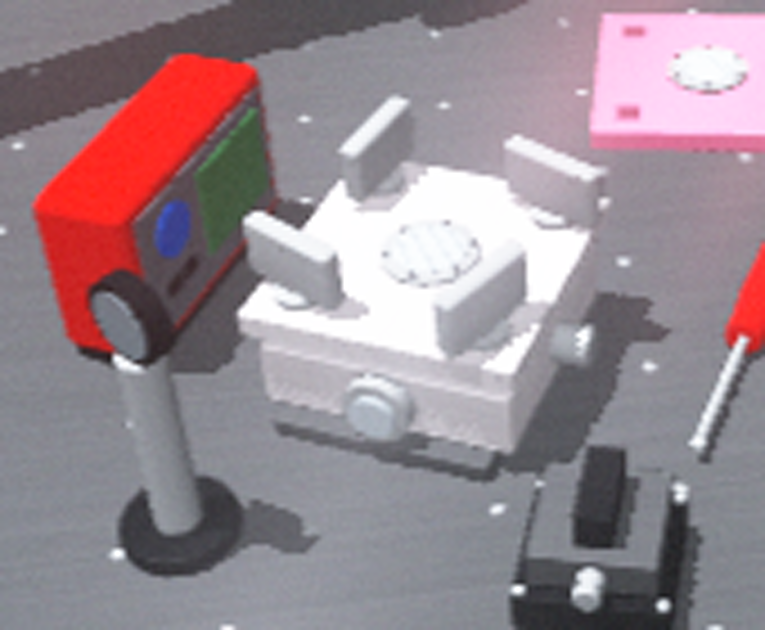

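```bash
cat > fit.py <<'E'
from h import *
from scipy.optimize import differential_evolution
from scipy.ndimage import map_coordinates
def grad(p):
    g=cv2.GaussianBlur(p["frame"],(0,0),.8).astype(float)
    gx=cv2.Sobel(g,-1,1,0);gy=cv2.Sobel(g,-1,0,1);m=np.sqrt((gx**2+gy**2).sum(2));return np.sqrt(np.minimum(m,250))
def box(c,ang,L,W):
    e=np.array([np.cos(ang),np.sin(ang)]);f=np.array([-e[1],e[0]])
    return [c+sx*L/2*e+sy*W/2*f for sx,sy in((1,1),(-1,1),(-1,-1),(1,-1))]
def polys(v):
    x,y,yaw=v[:3];q=v[3:];out=[]
    zc=.074+(2.356-q.mean())*.0025
    out.append(np.c_[np.array(box(np.array([x,y]),yaw,.16,.16)),[zc]*4])
    for i in range(4):
        a=yaw+np.pi/4+i*np.pi/2;c=np.array([x,y])+.055*2**.5*np.array([np.cos(a),np.sin(a)])
        z=.118+(2.356-q[i])*.0025
        out.append(np.c_[np.array(box(c,a+2.356-q[i],.064,.014)),[z]*4])
    return out
t=np.linspace(0,1,40)[:,None]
def pts(P): return np.vstack([P[i]+(P[(i+1)%4]-P[i])*t for i in range(4)])
def fit(ps,x0,rng):
    G=[grad(p) for p in ps]
    def cost(v):
        X=np.vstack([pts(P) for P in polys(v)]);s=0
        for p,g in zip(ps,G):
            u=proj(p,X);s-=map_coordinates(g,[u[:,1],u[:,0]],order=1).mean()
        return s
    return differential_evolution(cost,[(a-r,a+r) for a,r in zip(x0,rng)],seed=1,popsize=12,maxiter=150,tol=1e-5)
def overlay(p,v,name,crop):
    l,t_,r,b=crop;f=cv2.resize(p["frame"][t_:b,l:r,::-1],None,fx=4.5,fy=4.5,interpolation=cv2.INTER_CUBIC)
    for P in polys(v):
        u=((proj(p,P)+.5-[l,t_])*4.5).astype(np.int32);cv2.polylines(f,[u],True,(0,0,255),1)
    cv2.imwrite("pics/"+name,f);return f
E
python3 - <<'E'
from fit import *
t=optics.grab_frame("top");s=optics.grab_frame("scene")
C=np.array([ray(t,u,.0795) for u in((250.7,201.6),(305.6,231.1),(332.2,177.3),(278.4,150.4))])[:,:2]
m=C.mean(0);d=C[2]-C[1];yaw=np.arctan2(d[1],d[0]);print(C,m,np.degrees(yaw),np.linalg.norm(C-np.roll(C,1,0),axis=1))
x0=[*m,yaw,.22,.22,.22,.22];rng=[.008,.008,.06]+[.45]*4
for ps in([t],[s],[t,s]):
    r=fit(ps,x0,rng);print(r.x.round(4),r.fun)
a=overlay(t,r.x,"o1.png",(245,140,340,240));b=overlay(s,r.x,"o2.png",(165,160,260,260))
h=min(a.shape[0],b.shape[0]);o=np.hstack([a[:h],b[:h]]);cv2.imwrite("pics/ov.png",cv2.resize(o,None,fx=.93,fy=.93))
np.save("v.npy",r.x)
E
```

```text
[[ 0.53662634  0.0840743 ]
 [ 0.46232343 -0.0598505 ]
 [ 0.60663054 -0.13158344]
 [ 0.67788275  0.01267271]] [ 0.57086577 -0.02367173] -26.43129536671913 [0.15827684 0.16197305 0.16115258 0.16089348]
[ 0.5704 -0.0204 -0.4374  0.4332  0.67    0.1106  0.3095] -14.81676039473585
[ 0.5764 -0.0205 -0.4683  0.3233  0.3414  0.0191  0.3657] -14.379669149280012
[ 0.573  -0.0216 -0.467   0.3905  0.3297  0.0441  0.3532] -28.57949001688918
```

View pics/ov.png

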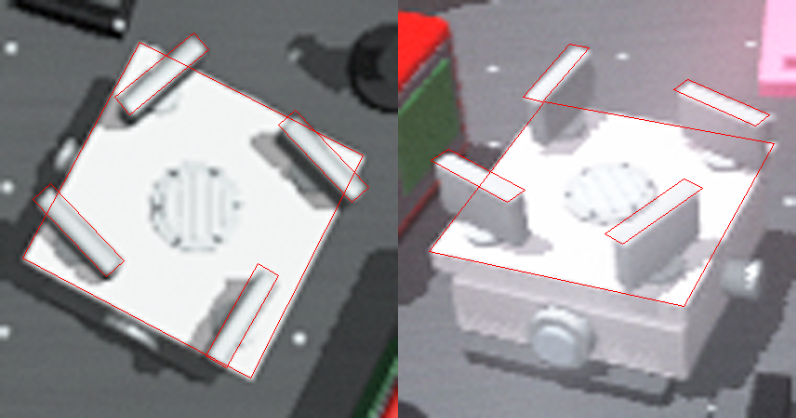

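```bash
cat > plan.py <<'E'
import sys,numpy as np
from bench import arm
from scipy.spatial.transform import Rotation as Ro
# cell estimate
v=np.load("v.npy")
def nut(i):
    i="abcd".index(i);a=v[2]+np.pi/4+i*np.pi/2
    return v[:2]+.0778*np.array([np.cos(a),np.sin(a)]),np.degrees(a)
def cur():
    s=arm.state();R=Ro.from_quat(s["orientation"]).as_matrix();return s,np.array(s["position"]),np.degrees(np.arctan2(R[1,0],R[0,0]))
def plan(pos,yaw,mm=38,deg=7.9):
    s,p,y=cur();dy=yaw-y
    while dy>200: dy-=360
    while dy<-200: dy+=360
    d=np.array(pos)-p;n=int(max(np.ceil(np.linalg.norm(d)*1e3/mm),np.ceil(abs(dy)/deg),1))
    rows=[];st=np.round(dy/n,1)
    R=Ro.from_quat(s["orientation"]).as_matrix();th=np.radians(y);P=p.copy();T=Ro.from_rotvec([np.pi,0,0])
    for k in range(n):
        Rk=np.array([[np.cos(th),np.sin(th),0],[np.sin(th),-np.cos(th),0],[0,0,-1]])
        r=np.round(Rk.T@((np.array(pos)-P)/(n-k)),4)
        P+=Rk@r
        w=[0,0,0]
        if k==0: w=list(np.round(Ro.from_matrix(R.T@Rk).as_rotvec(degrees=True),1))
        w[2]=round(w[2]-st,1);th+=np.radians(st)
        rows+=[[float(x) for x in r]+[float(x) for x in w]]
    print("from",p.round(4),round(y,1),"to",np.round(pos,4),yaw,n,"rows")
    for i in range(0,n,12): print(str(sum(rows[i:i+12],[])).replace(".0,",",").replace(" ",""))
E
python3 - <<'E'
from plan import *
from h import ray,optics,proj
t=optics.grab_frame("top");s=optics.grab_frame("scene")
for i in "abcd": print(i,nut(i))
c=lambda u,o:(u[0]/4.5+o[0],u[1]/4.5+o[1])
print("post foot",ray(t,c((490,118),(230,130)),.005),ray(s,c((180,535),(120,150)),.005))
print("lens",ray(t,c((548,45),(230,130)),.152),ray(s,c((130,315),(120,150)),.152))
p,_=nut("a");plan([*p,.16],131-2.0)
E
```

```text
a (array([0.64691791, 0.00274032]), np.float64(18.244447813283454))
b (array([0.54867197, 0.05227229]), np.float64(108.24444781328346))
c (array([ 0.49914   , -0.04597365]), np.float64(198.24444781328344))
d (array([ 0.59738594, -0.09550562]), np.float64(288.24444781328344))
post foot [ 0.68737811 -0.16883319  0.005     ] [ 0.69728015 -0.16570511  0.005     ]
lens [ 0.68667004 -0.16647633  0.152     ] [ 0.69081615 -0.16603843  0.152     ]
from [ 0.2745 -0.6167  0.2227] 24.0 to [0.6469 0.0027 0.16  ] 129.0 20 rows
[0.0296,-0.0207,0.0031,0,-0,-5.3,0.0314,-0.0179,0.0031,0,0,-5.3,0.0329,-0.0149,0.0031,0,0,-5.3,0.0342,-0.0118,0.0031,0,0,-5.3,0.0351,-0.0086,0.0031,0,0,-5.3,0.0357,-0.0053,0.0031,0,0,-5.3,0.0361,-0.002,0.0031,0,0,-5.3,0.0361,0.0013,0.0032,0,0,-5.3,0.0358,0.0047,0.0031,0,0,-5.3,0.0353,0.0079,0.0032,0,0,-5.3,0.0344,0.0112,0.0031,0,0,-5.3,0.0332,0.0143,0.0032,0,0,-5.3]
[0.0317,0.0173,0.0031,0,0,-5.3,0.03,0.0201,0.0032,0,0,-5.3,0.028,0.0228,0.0031,0,0,-5.3,0.0258,0.0253,0.0032,0,0,-5.3,0.0233,0.0276,0.0031,0,0,-5.3,0.0207,0.0297,0.0032,0,0,-5.3,0.0178,0.0314,0.0031,0,0,-5.3,0.0149,0.033,0.0032,0,0,-5.3]
```

Request:
{"api": "drive_tool", "payload": {"series": [0.03, -0.021, 0.003, 0, 0, -5.3, 0.031, -0.018, 0.003, 0, 0, -5.3, 0.033, -0.015, 0.003, 0, 0, -5.3, 0.034, -0.012, 0.003, 0, 0, -5.3, 0.035, -0.009, 0.003, 0, 0, -5.3, 0.036, -0.005, 0.003, 0, 0, -5.3, 0.036, -0.002, 0.003, 0, 0, -5.3, 0.036, 0.001, 0.003, 0, 0, -5.3, 0.036, 0.005, 0.003, 0, 0, -5.3, 0.035, 0.008, 0.003, 0, 0, -5.3, 0.034, 0.011, 0.003, 0, 0, -5.3, 0.033, 0.014, 0.003, 0, 0, -5.3], "jaw": 110, "grip_force": 15}}

```text
time_s: 2.3
position: [0.4978, -0.2439, 0.1868]
orientation: [0.721, 0.693, 0.0, 0.0]
force: [0.9, 0.4, 0.9]
grip_width: 0.05
finger_force: 0.0
```

Request:
{"api": "drive_tool", "payload": {"series": [0.032, 0.017, 0.003, 0, 0, -5.3, 0.03, 0.02, 0.003, 0, 0, -5.3, 0.028, 0.023, 0.003, 0, 0, -5.3, 0.026, 0.025, 0.003, 0, 0, -5.3, 0.023, 0.028, 0.003, 0, 0, -5.3, 0.021, 0.03, 0.003, 0, 0, -5.3, 0.018, 0.031, 0.003, 0, 0, -5.3, 0.015, 0.033, 0.003, 0, 0, -5.3]}}

```text
time_s: 3.1
position: [0.6463, 0.0045, 0.1626]
orientation: [0.421, 0.907, -0.0, 0.0]
force: [0.9, -0.5, 0.3]
grip_width: 0.0502
finger_force: 0.0
```

```bash
python3 - <<'E'
from plan import *
from fit import *
p,_=nut("a");plan([*p,.16],130);print(cur()[0]["joints"],arm.state()["grip_width"])
t=optics.grab_frame("top");s=optics.grab_frame("scene")
fs=[]
for im,cr in((t,(240,110,350,240)),(s,(150,120,260,250))):
    R=Ro.from_quat(arm.state()["orientation"]).as_matrix();P=np.array(arm.state()["position"])
    f=overlay(im,np.load("v.npy"),"x.png",cr)
    for y in(-.028,0,.028):
        u=((proj(im,P+R@[0,y,0])[0]+.5-cr[:2])*4.5).astype(int);cv2.drawMarker(f,tuple(int(a) for a in u),(0,255,0),0,10)
    fs.append(f)
cv2.imwrite("pics/g1.png",cv2.resize(np.hstack(fs),None,fx=.8,fy=.8))
E
```

```text
from [0.6463 0.0045 0.1626] 130.2 to [0.6469 0.0027 0.16  ] 130 1 rows
[-0.0017,-0.0006,0.0026,0,0,0.2]
[ 0.28646763  0.54638765 -0.54621577  1.65562975  0.32062011  1.02988107
  0.33939622] 0.05019144539325529
```

View pics/g1.png

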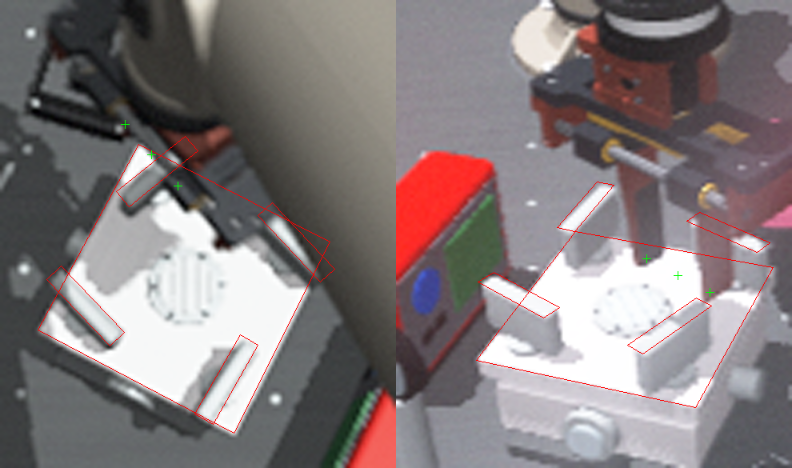

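```bash
python3 - <<'E'
from fit import *
t=optics.grab_frame("top");s=optics.grab_frame("scene")
s["K"]=s["K"].copy();s["K"][0,2]+=1.2;s["K"][1,2]+=1.3
v=np.load("v.npy")
for ps in([s],[s,t]):
    r=fit(ps,v,[.01,.01,.05]+[.3]*4);print(r.x.round(4),r.fun)
fs=[overlay(im,r.x,"x.png",cr) for im,cr in((t,(240,140,340,240)),(s,(160,160,260,260)))]
cv2.imwrite("pics/g2.png",cv2.resize(np.hstack(fs),None,fx=.88,fy=.88))
E
```

```text
[ 0.5703 -0.0239 -0.4538  0.2657  0.1964  0.0248  0.3691] -14.056207119038271
[ 0.57   -0.0237 -0.4739  0.3611  0.2828  0.0467  0.2976] -26.339860707689354
```

View pics/g2.png

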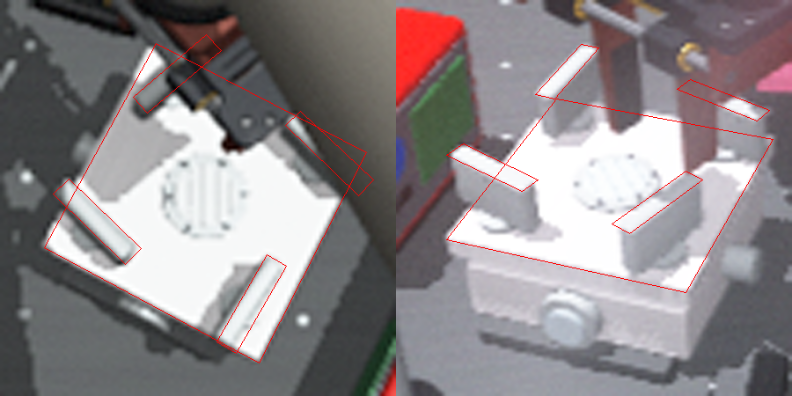

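```bash
python3 - <<'E'
import numpy as np
np.save("v.npy",[.570,-.0237,-.464,.33,.28,.04,.34])
from plan import *
for i in "abcd": print(i,nut(i))
p,a=nut("a");plan([*p,.093],a+135-.33*57.3)
E
```

```text
a (array([0.64381623, 0.00087651]), np.float64(18.4147583059298))
b (array([0.54542349, 0.05011623]), np.float64(108.41475830592981))
c (array([ 0.49618377, -0.04827651]), np.float64(198.4147583059298))
d (array([ 0.59457651, -0.09751623]), np.float64(288.41475830592975))
from [0.6455 0.0042 0.1623] 130.0 to [0.6438 0.0009 0.093 ] 134.50575830592982 2 rows
[-0.0007,-0.0017,0.0347,-0,-0,-2.2,-0.0006,-0.0018,0.0346,0,0,-2.2]
```

Request:
{"api": "drive_tool", "payload": {"series": [-0.001, -0.0035, 0, 0, 0, -4, 0, 0, 0.035, 0, 0, 0, 0, 0, 0.034, 0, 0, 0, 0, 0, 0, 0, 0, 0]}}

```text
time_s: 3.7
position: [0.6398, -0.0026, 0.0895]
orientation: [0.392, 0.92, -0.003, -0.003]
force: [-1.2, 0.3, 0.3]
grip_width: 0.0501
finger_force: 0.0
```

Request:
{"api": "drive_tool", "payload": {"series": [0, 0, 0, 0, 0, 0, 0, 0, 0, 0, 0, 0, 0, 0, 0, 0, 0, 0, 0, 0, 0, 0, 0, 0, 0, 0, 0, 0, 0, 0], "jaw": 255}}

```text
time_s: 4.2
position: [0.6468, 0.0029, 0.0952]
orientation: [0.39, 0.921, 0.003, 0.003]
force: [10.7, 5.0, -8.1]
grip_width: 0.0138
finger_force: 14.9
```

```bash
python3 - <<'E'
from plan import *
s,p,y=cur();print(p,y,s["force"],s["torque"],s["grip_width"],s["finger_force"],s["time_s"])
E
```

```text
[0.64682295 0.00294591 0.09524489] 134.04085828478838 [10.74624225  4.98484642 -8.14141193] [ 0.61819227 -1.89186111 -0.12727906] 0.013837573616583257 14.867170751094818 4.2
```

Request:
{"api": "drive_tool", "payload": {"series": [0, 0.003, 0, 0, 0, 0, 0, 0, 0, 0, 0, 0]}}

```text
time_s: 4.4
position: [0.647, 0.0031, 0.0951]
orientation: [0.391, 0.921, 0.001, 0.001]
force: [1.2, -0.3, 5.1]
grip_width: 0.0139
finger_force: 15.0
```

```bash
python3 - <<'E'
from plan import *
s,p,y=cur();print(p,y,s["force"],s["torque"],s["grip_width"],s["finger_force"],s["orientation"])
E
```

```text
[0.64701752 0.00305341 0.09509615] 134.0006761245787 [ 1.20629719 -0.26446271  5.13659877] [ 0.02812647 -0.25561365 -0.09728209] 0.013863437100437987 15.00090703368187 [3.90724578e-01 9.20506693e-01 6.14698774e-04 1.16397224e-03]
```

Request:
{"api": "drive_tool", "payload": {"series": [0, 0, 0.00035, 0, 0, 8, 0, 0, 0.00035, 0, 0, 8, 0, 0, 0.00035, 0, 0, 8, 0, 0, 0, 0, 0, 0]}}

```text
time_s: 4.8
position: [0.6471, 0.003, 0.0941]
orientation: [0.574, 0.819, 0.001, 0.001]
force: [1.7, 0.5, 5.9]
grip_width: 0.0138
finger_force: 15.0
```

```bash
python3 - <<'E'
from plan import *
s,p,y=cur();print(p,y,s["force"],s["torque"],s["grip_width"],s["finger_force"],s["orientation"])
E
```

```text
[0.64707265 0.00304282 0.09405721] 109.93027016055063 [1.73226617 0.49585189 5.87249662] [ 0.13809827 -0.41879424 -0.10046238] 0.01380208040315525 15.00864788889885 [0.57407341 0.81880228 0.00093377 0.00129352]
```

Request:
{"api": "drive_tool", "payload": {"series": [0, 0, 0.00035, 0, 0, 8, 0, 0, 0.00035, 0, 0, 8, 0, 0, 0.00035, 0, 0, 8, 0, 0, 0, 0, 0, 0]}}

```text
time_s: 5.2
position: [0.6471, 0.003, 0.093]
orientation: [0.731, 0.682, 0.001, 0.001]
force: [1.9, 0.5, 6.9]
grip_width: 0.0139
finger_force: 15.0
```

Request:
{"api": "drive_tool", "payload": {"series": [0, 0, 0, 0, 0, 0, 0, 0, 0, 0, 0, 0, 0, 0, -0.025, 0, 0, 0, 0, 0, -0.03, 0, 0, 0], "jaw": 120}}

```text
time_s: 5.6
position: [0.6436, 0.002, 0.145]
orientation: [0.731, 0.683, -0.002, -0.002]
force: [0.5, -0.4, 0.1]
grip_width: 0.0425
finger_force: 0.0
```

```bash
python3 - <<'E'
import numpy as np
np.save("v.npy",[.5733,-.0216,-.465,.33,.28,.04,.34])
from plan import *
print(arm.state()["time_s"],arm.state()["grip_width"])
for i in "abcd": print(i,nut(i))
p,a=nut("c");plan([*p,.15],a+135-.04*57.3-180)
E
```

```text
5.6 0.042502282380803405
a (array([0.64714077, 0.00290268]), np.float64(18.357462526416718))
b (array([0.54879732, 0.05224077]), np.float64(108.35746252641671))
c (array([ 0.49945923, -0.04610268]), np.float64(198.35746252641673))
d (array([ 0.59780268, -0.09544077]), np.float64(288.3574625264167))
from [0.6436 0.002  0.145 ] 86.1 to [ 0.4995 -0.0461  0.15  ] 151.06546252641675 9 rows
[-0.0064,-0.0156,-0.0006,-0.3,0,-7.2,-0.0044,-0.0163,-0.0006,0,0,-7.2,-0.0023,-0.0167,-0.0005,0,0,-7.2,-0.0002,-0.0169,-0.0006,0,0,-7.2,0.0019,-0.0168,-0.0005,0,0,-7.2,0.0039,-0.0164,-0.0006,0,0,-7.2,0.006,-0.0158,-0.0005,0,0,-7.2,0.0079,-0.0149,-0.0006,0,0,-7.2,0.0097,-0.0138,-0.0005,0,0,-7.2]
```

Request:
{"api": "drive_tool", "payload": {"series": [-0.0065, -0.016, 0, 0, 0, -7.2, -0.0045, -0.0165, 0, 0, 0, -7.2, -0.0025, -0.017, 0, 0, 0, -7.2, 0, -0.017, 0, 0, 0, -7.2, 0.002, -0.017, 0, 0, 0, -7.2, 0.004, -0.0165, 0, 0, 0, -7.2, 0.006, -0.016, 0, 0, 0, -7.2, 0.008, -0.015, 0, 0, 0, -7.2, 0.0095, -0.014, 0, 0, 0, -7.2, 0, 0, 0, 0, 0, 0, 0, 0, 0, 0, 0, 0]}}

```text
time_s: 6.7
position: [0.4999, -0.0463, 0.1465]
orientation: [0.254, 0.967, 0.0, -0.0]
force: [0.9, -0.3, 0.3]
grip_width: 0.0464
finger_force: 0.0
```

```bash
python3 - <<'E'
from plan import *
p,a=nut("c");plan([*p,.094],a+135-.04*57.3-180)
E
```

```text
from [ 0.4999 -0.0463  0.1465] 150.6 to [ 0.4995 -0.0461  0.094 ] 151.06546252641675 2 rows
[0.0002,-0,0.0262,-0,-0,-0.2,0.0003,-0.0001,0.0263,0,0,-0.2]
```

Request:
{"api": "drive_tool", "payload": {"series": [0, 0, 0.026, 0, 0, 0, 0, 0, 0.026, 0, 0, 0, 0, 0, 0, 0, 0, 0]}}

```text
time_s: 7.0
position: [0.4985, -0.0456, 0.092]
orientation: [0.253, 0.968, -0.0, -0.003]
force: [-0.3, 0.1, 1.6]
grip_width: 0.0465
finger_force: 0.0
```

Request:
{"api": "drive_tool", "payload": {"series": [0, 0, 0, 0, 0, 0, 0, 0, 0, 0, 0, 0, 0, 0, 0, 0, 0, 0, 0, 0, 0, 0, 0, 0, 0, 0, 0, 0, 0, 0], "jaw": 255}}

```text
time_s: 7.5
position: [0.5003, -0.0463, 0.0953]
orientation: [0.252, 0.968, -0.0, 0.001]
force: [-0.9, -1.2, 4.9]
grip_width: 0.0144
finger_force: 14.5
```

```bash
python3 - <<'E'
from plan import *
s,p,y=cur();print(p,y,s["force"],s["torque"],s["grip_width"],s["orientation"])
E
```

```text
[ 0.50030237 -0.0463125   0.09530733] 150.7552818053106 [-0.87356275 -1.23162322  4.89151082] [-0.19359116  0.09747016 -0.07900618] 0.01442385535356075 [ 2.52446949e-01  9.67610564e-01 -1.69557324e-04  5.53582354e-04]
```

Request:
{"api": "drive_tool", "payload": {"series": [0, 0, 0.00035, 0, 0, 8.1, 0, 0, 0.00035, 0, 0, 8.1, 0, 0, 0.00035, 0, 0, 8.1, 0, 0, 0.00035, 0, 0, 8.1, 0, 0, 0.00035, 0, 0, 8.1, 0, 0, 0.00035, 0, 0, 8.1, 0, 0, 0.00035, 0, 0, 8.1, 0, 0, 0.00035, 0, 0, 8.1, 0, 0, 0, 0, 0, 0]}}

```text
time_s: 8.4
position: [0.4994, -0.047, 0.0925]
orientation: [0.733, 0.68, -0.001, 0.0]
force: [-3.1, -2.5, 8.1]
grip_width: 0.0138
finger_force: 15.0
```

Request:
{"api": "drive_tool", "payload": {"series": [0, 0, 0, 0, 0, 0, 0, 0, 0, 0, 0, 0, 0, 0, -0.025, 0, 0, 0, 0, 0, -0.03, 0, 0, 0, 0, 0, 0, 0, 0, 0], "jaw": 120}}

```text
time_s: 8.9
position: [0.5025, -0.0457, 0.1501]
orientation: [0.731, 0.682, 0.002, 0.002]
force: [0.9, 0.3, 0.2]
grip_width: 0.0461
finger_force: 0.0
```

```bash
python3 - <<'E'
from plan import *
p,a=nut("b");plan([*p,.15],a+135-.3*57.3-180)
E
```

```text
from [ 0.5025 -0.0457  0.1501] 86.0 to [0.5488 0.0522 0.15  ] 46.16746252641673 6 rows
[0.0168,0.0066,0,0.4,-0,6.6,0.0175,0.0046,0,0,0,6.6,0.0179,0.0025,0,0,0,6.6,0.018,0.0005,0,0,0,6.6,0.018,-0.0016,0,0,0,6.6,0.0176,-0.0037,0.0001,0,0,6.6]
```

Request:
{"api": "drive_tool", "payload": {"series": [0.017, 0.0065, 0, 0, 0, 6.6, 0.0175, 0.0045, 0, 0, 0, 6.6, 0.018, 0.0025, 0, 0, 0, 6.6, 0.018, 0.0005, 0, 0, 0, 6.6, 0.018, -0.0015, 0, 0, 0, 6.6, 0.0175, -0.0035, 0, 0, 0, 6.6, 0, 0, 0, 0, 0, 0, 0, 0, 0, 0, 0, 0]}}

```text
time_s: 9.7
position: [0.5457, 0.0517, 0.1461]
orientation: [0.918, 0.396, -0.001, 0.0]
force: [-0.1, -0.1, 0.3]
grip_width: 0.0466
finger_force: 0.0
```

```bash
python3 - <<'E'
from plan import *
p,a=nut("b");plan([*p,.0935],a+135-.3*57.3-180)
E
```

```text
from [0.5457 0.0517 0.1461] 46.6 to [0.5488 0.0522 0.0935] 46.16746252641673 2 rows
[0.0013,0.0009,0.0263,-0,0.1,0.2,0.0012,0.001,0.0263,0,0,0.2]
```

Request:
{"api": "drive_tool", "payload": {"series": [0.0025, 0.002, 0, 0, 0, 0, 0, 0, 0.026, 0, 0, 0, 0, 0, 0.0265, 0, 0, 0, 0, 0, 0, 0, 0, 0]}}

```text
time_s: 10.1
position: [0.5468, 0.0506, 0.0914]
orientation: [0.919, 0.394, -0.003, -0.001]
force: [-0.5, 0.6, 0.5]
grip_width: 0.0466
finger_force: 0.0
```

Request:
{"api": "drive_tool", "payload": {"series": [0, 0, 0, 0, 0, 0, 0, 0, 0, 0, 0, 0, 0, 0, 0, 0, 0, 0, 0, 0, 0, 0, 0, 0, 0, 0, 0, 0, 0, 0], "jaw": 255}}

```text
time_s: 10.6
position: [0.5495, 0.0528, 0.0951]
orientation: [0.919, 0.394, 0.0, -0.0]
force: [-2.2, 1.1, 4.5]
grip_width: 0.0141
finger_force: 14.9
```

```bash
python3 - <<'E'
from plan import *
s,p,y=cur();print(p,y,s["force"],s["torque"],s["grip_width"],s["orientation"])
E
```

```text
[0.5494682  0.0528447  0.09509615] 46.39516488815631 [-2.224586    1.08002227  4.50822304] [ 0.2789594   0.63211368 -0.02640737] 0.014072431130082816 [ 9.19151910e-01  3.93903097e-01  3.21349063e-04 -1.12494516e-04]
```

Request:
{"api": "drive_tool", "payload": {"series": [0, 0, 0.0003, 0, 0, 7.2, 0, 0, 0.0003, 0, 0, 7.2, 0, 0, 0.0003, 0, 0, 7.2, 0, 0, 0.0003, 0, 0, 7.2, 0, 0, 0.0003, 0, 0, 7.2, 0, 0, 0.0003, 0, 0, 7.2, 0, 0, 0.0003, 0, 0, 7.2, 0, 0, 0, 0, 0, 0]}}

```text
time_s: 11.4
position: [0.5496, 0.0524, 0.0929]
orientation: [0.999, -0.037, 0.0, 0.0]
force: [-1.9, 0.2, 5.9]
grip_width: 0.0138
finger_force: 15.0
```

Request:
{"api": "drive_tool", "payload": {"series": [0, 0, 0, 0, 0, 0, 0, 0, 0, 0, 0, 0, 0, 0, -0.025, 0, 0, 0, 0, 0, -0.03, 0, 0, 0, 0, 0, 0, 0, 0, 0], "jaw": 120}}

```text
time_s: 11.9
position: [0.552, 0.0528, 0.1507]
orientation: [0.999, -0.035, 0.003, -0.001]
force: [0.5, 0.8, 0.6]
grip_width: 0.0462
finger_force: 0.0
```

```bash
python3 - <<'E'
from plan import *
p,a=nut("d");plan([*p,.155],a+135-.34*57.3-360)
E
```

```text
from [0.552  0.0528 0.1507] -4.0 to [ 0.5978 -0.0954  0.155 ] 43.875462526416754 7 rows
[0.008,0.0207,-0.0006,-0.1,-0.4,-6.8,0.0055,0.0215,-0.0006,0,0,-6.8,0.0029,0.022,-0.0006,0,0,-6.8,0.0003,0.0221,-0.0006,0,0,-6.8,-0.0023,0.022,-0.0006,0,0,-6.8,-0.0049,0.0216,-0.0007,0,0,-6.8,-0.0074,0.0209,-0.0006,0,0,-6.8]
```

Request:
{"api": "drive_tool", "payload": {"series": [0.008, 0.0205, -0.001, 0, 0, -6.8, 0.0055, 0.0215, -0.001, 0, 0, -6.8, 0.003, 0.022, -0.001, 0, 0, -6.8, 0, 0.022, -0.001, 0, 0, -6.8, -0.0025, 0.022, 0, 0, 0, -6.8, -0.005, 0.0215, 0, 0, 0, -6.8, -0.0075, 0.021, 0, 0, 0, -6.8, 0, 0, 0, 0, 0, 0, 0, 0, 0, 0, 0, 0]}}

```text
time_s: 12.8
position: [0.5942, -0.0956, 0.1504]
orientation: [0.929, 0.37, -0.0, -0.0]
force: [-0.6, 0.4, -0.1]
grip_width: 0.0465
finger_force: 0.0
```

```bash
python3 - <<'E'
from plan import *
p,a=nut("d");plan([p[0]+.0005,p[1]+.0002,.1],a+135-.34*57.3-360)
E
```

```text
from [ 0.5942 -0.0956  0.1504] 43.4 to [ 0.5983 -0.0952  0.1   ] 43.875462526416754 2 rows
[0.0016,0.0013,0.0252,-0.1,0,-0.2,0.0017,0.0012,0.0252,0,0,-0.2]
```

Request:
{"api": "drive_tool", "payload": {"series": [0.0033, 0.0025, 0, 0, 0, 0, 0, 0, 0.025, 0, 0, 0, 0, 0, 0.025, 0, 0, 0, 0, 0, 0, 0, 0, 0]}}

```text
time_s: 13.2
position: [0.5964, -0.0933, 0.0982]
orientation: [0.928, 0.372, -0.003, -0.002]
force: [-0.4, -0.5, -0.1]
grip_width: 0.0464
finger_force: 0.0
```

Request:
{"api": "drive_tool", "payload": {"series": [0, 0, 0, 0, 0, 0, 0, 0, 0, 0, 0, 0, 0, 0, 0, 0, 0, 0, 0, 0, 0, 0, 0, 0, 0, 0, 0, 0, 0, 0], "jaw": 255}}

```text
time_s: 13.7
position: [0.5986, -0.0945, 0.102]
orientation: [0.928, 0.371, 0.0, -0.0]
force: [-2.3, 3.3, 4.0]
grip_width: 0.0139
finger_force: 15.0
```

```bash
python3 - <<'E'
from plan import *
s,p,y=cur();print(p,y,s["force"],s["torque"],s["grip_width"],s["orientation"])
E
```

```text
[ 0.59861395 -0.09453817  0.10200898] 43.615171098638726 [-2.26211297  3.25952759  3.98720775] [0.74112292 0.66914813 0.01925906] 0.013871251518054704 [ 9.28436570e-01  3.71490785e-01  4.42377463e-05 -3.61712353e-04]
```

Request:
{"api": "drive_tool", "payload": {"series": [0, -0.001, 0.00035, 0, 0, 8, 0, 0, 0.00035, 0, 0, 8, 0, 0, 0.00035, 0, 0, 8, 0, 0, 0.00035, 0, 0, 8, 0, 0, 0.00035, 0, 0, 8, 0, 0, 0.00035, 0, 0, 8, 0, 0, 0, 0, 0, 0]}}

```text
time_s: 14.4
position: [0.5989, -0.0955, 0.1]
orientation: [0.999, -0.039, 0.001, 0.001]
force: [-0.6, -2.9, 2.7]
grip_width: 0.014
finger_force: 15.0
```

Request:
{"api": "drive_tool", "payload": {"series": [0, 0, 0, 0, 0, 0, 0, 0, 0, 0, 0, 0, 0, 0, -0.025, 0, 0, 0, 0, 0, -0.025, 0, 0, 0, 0, 0, 0, 0, 0, 0, 0, 0, 0, 0, 0, 0], "jaw": 120}}

```text
time_s: 15.0
position: [0.5981, -0.0943, 0.1491]
orientation: [0.999, -0.038, 0.0, -0.0]
force: [-0.2, -0.1, -0.4]
grip_width: 0.0461
finger_force: 0.0
```

```bash
python3 - <<'E'
from plan import *
p,a=nut("a");plan([*p,.15],86)
from h import *
t=optics.grab_frame("scene");save(t,"half.png",(160,150,260,260),4.5)
E
```

```text
from [ 0.5981 -0.0943  0.1491] -4.3 to [0.6471 0.0029 0.15  ] 86 12 rows
[0.0035,-0.0084,-0.0001,-0,-0,-7.5,0.0045,-0.0079,-0.0001,0,0,-7.5,0.0055,-0.0072,-0.0001,0,0,-7.5,0.0064,-0.0064,-0.0001,0,0,-7.5,0.0072,-0.0055,-0.0001,0,0,-7.5,0.0079,-0.0045,-0.0001,0,0,-7.5,0.0084,-0.0035,-0.0001,0,0,-7.5,0.0088,-0.0024,-0,0,0,-7.5,0.009,-0.0012,-0.0001,0,0,-7.5,0.009,-0,-0,0,0,-7.5,0.009,0.0012,-0.0001,0,0,-7.5,0.0088,0.0023,-0,0,0,-7.5]
```

View pics/half.png

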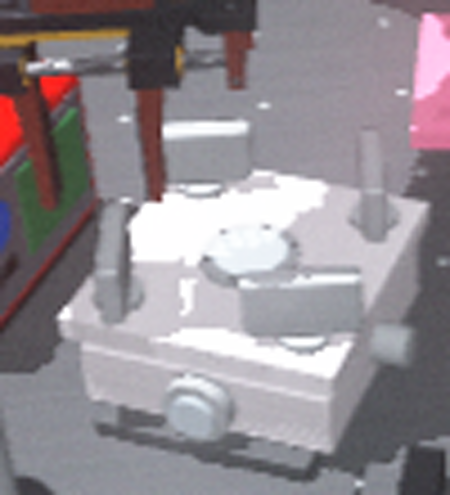

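Request:
{"api": "drive_tool", "payload": {"series": [0.0035, -0.0085, 0, 0, 0, -7.5, 0.0045, -0.008, 0, 0, 0, -7.5, 0.0055, -0.007, 0, 0, 0, -7.5, 0.0065, -0.0065, 0, 0, 0, -7.5, 0.007, -0.0055, 0, 0, 0, -7.5, 0.008, -0.0045, 0, 0, 0, -7.5, 0.0085, -0.0035, 0, 0, 0, -7.5, 0.009, -0.0025, 0, 0, 0, -7.5, 0.009, -0.001, 0, 0, 0, -7.5, 0.009, 0, 0, 0, 0, -7.5, 0.009, 0.001, 0, 0, 0, -7.5, 0.009, 0.0025, 0, 0, 0, -7.5]}}

```text
time_s: 16.25
position: [0.6467, 0.0035, 0.1473]
orientation: [0.732, 0.682, -0.001, -0.001]
force: [0.2, 0.3, -0.9]
grip_width: 0.0467
finger_force: 0.0
```

Request:
{"api": "drive_tool", "payload": {"series": [0, 0, 0, 0, 0, 0, 0, 0, 0, 0, 0, 0]}}

```text
time_s: 16.45
position: [0.6468, 0.0029, 0.1478]
orientation: [0.735, 0.678, -0.001, -0.001]
force: [0.8, -0.2, -0.3]
grip_width: 0.0465
finger_force: 0.0
```

```bash
python3 - <<'E'
from plan import *
plan([.6471,.003,.091],86)
E
```

```text
from [0.6468 0.0029 0.1478] 85.4 to [0.6471 0.003  0.091 ] 86 2 rows
[0.0001,0.0001,0.0284,-0.1,0,-0.3,0,0.0002,0.0284,0,0,-0.3]
```

Request:
{"api": "drive_tool", "payload": {"series": [0, 0, 0.028, 0, 0, 0, 0, 0, 0.0285, 0, 0, 0, 0, 0, 0, 0, 0, 0]}}

```text
time_s: 16.75
position: [0.6442, 0.0019, 0.0884]
orientation: [0.735, 0.678, -0.003, -0.002]
force: [-0.5, -0.1, -0.5]
grip_width: 0.0465
finger_force: 0.0
```

Request:
{"api": "drive_tool", "payload": {"series": [0, 0, 0, 0, 0, 0, 0, 0, 0, 0, 0, 0, 0, 0, 0, 0, 0, 0, 0, 0, 0, 0, 0, 0, 0, 0, 0, 0, 0, 0], "jaw": 255, "grip_force": 25}}

```text
time_s: 17.25
position: [0.6472, 0.0032, 0.0935]
orientation: [0.734, 0.679, -0.0, -0.0]
force: [-4.3, 0.1, 4.3]
grip_width: 0.0136
finger_force: 25.0
```

Request:
{"api": "drive_tool", "payload": {"series": [0, 0, 0.00035, 0, 0, 8.2, 0, 0, 0.00035, 0, 0, 8.2, 0, 0, 0.00035, 0, 0, 8.2, 0, 0, 0.00035, 0, 0, 8.2, 0, 0, 0.00035, 0, 0, 8.2, 0, 0, 0.00035, 0, 0, 8.2, 0, 0, 0.00035, 0, 0, 8.2, 0, 0, 0.00035, 0, 0, 8, 0, 0, 0, 0, 0, 0]}}

```text
time_s: 18.15
position: [0.6476, 0.003, 0.0907]
orientation: [0.985, 0.174, -0.0, 0.0]
force: [-2.3, -0.6, 6.9]
grip_width: 0.0138
finger_force: 25.0
```

```bash
python3 - <<'E'
from plan import *
s,p,y=cur();print(p,y,s["force"],s["torque"],s["grip_width"],s["orientation"])
E
```

```text
[0.64755726 0.00298647 0.09067826] 20.045098293061933 [-2.271654   -0.59738984  6.91564039] [-0.16013751  0.71693086 -0.2019919 ] 0.013830012203520616 [ 9.84739292e-01  1.74035755e-01 -2.40971116e-05  2.85582382e-04]
```

Request:
{"api": "drive_tool", "payload": {"series": [0, 0, 0.0001, 0, 0, 3, 0, 0, 0, 0, 0, 1, 0, 0, 0, 0, 0, 0]}}

```text
time_s: 18.45
position: [0.6476, 0.0029, 0.0906]
orientation: [0.99, 0.142, 0.0, 0.0]
force: [-2.9, -1.5, 5.9]
grip_width: 0.0144
finger_force: 25.5
```

```bash
python3 - <<'E'
from plan import *
s,p,y=cur();print(p,y,s["force"],s["torque"],s["grip_width"],s["orientation"])
E
```

```text
[0.64762125 0.00289752 0.09064447] 16.358237431460196 [-2.92992495 -1.45638616  5.94848403] [-0.23573937  0.65558605  0.58274209] 0.014381856434523598 [9.89828066e-01 1.42268198e-01 4.11408697e-05 3.96479167e-04]
```

Request:
{"api": "drive_tool", "payload": {"series": [0, 0, 0, 0, 0, 0, 0, 0, 0, 0, 0, 0, 0, 0, -0.028, 0, 0, 0, 0, 0, -0.028, 0, 0, 0, 0, 0, 0, 0, 0, 0, 0, 0, 0, 0, 0, 0], "jaw": 120}}

```text
time_s: 19.05
position: [0.648, 0.0032, 0.1461]
orientation: [0.99, 0.141, 0.001, -0.0]
force: [0.4, -0.3, -1.1]
grip_width: 0.0465
finger_force: 0.0
```

```bash
python3 - <<'E'
from plan import *
plan([.5,-.0466,.147],86)
E
```

```text
from [0.648  0.0032 0.1461] 16.2 to [ 0.5    -0.0466  0.147 ] 86 9 rows
[-0.0173,0.0007,-0.0001,0,-0.1,-7.8,-0.0173,-0.0016,-0.0001,0,0,-7.8,-0.0169,-0.004,-0.0001,0,0,-7.8,-0.0162,-0.0062,-0.0001,0,0,-7.8,-0.0152,-0.0084,-0.0001,0,0,-7.8,-0.0139,-0.0103,-0.0001,0,0,-7.8,-0.0124,-0.0122,-0.0001,0,0,-7.8,-0.0106,-0.0137,-0.0001,0,0,-7.8,-0.0087,-0.015,-0.0001,0,0,-7.8]
```

Request:
{"api": "drive_tool", "payload": {"series": [-0.0175, 0.0005, 0, 0, 0, -7.8, -0.0175, -0.0015, 0, 0, 0, -7.8, -0.017, -0.004, 0, 0, 0, -7.8, -0.016, -0.006, 0, 0, 0, -7.8, -0.015, -0.0085, 0, 0, 0, -7.8, -0.014, -0.0105, 0, 0, 0, -7.8, -0.0125, -0.012, 0, 0, 0, -7.8, -0.0105, -0.0135, 0, 0, 0, -7.8, -0.0085, -0.015, 0, 0, 0, -7.8, 0, 0, 0, 0, 0, 0, 0, 0, 0, 0, 0, 0]}}

```text
time_s: 20.15
position: [0.4997, -0.0464, 0.1451]
orientation: [0.73, 0.683, -0.0, -0.0]
force: [1.2, 0.2, 0.5]
grip_width: 0.0464
finger_force: 0.0
```

```bash
python3 - <<'E'
from plan import *
plan([.5,-.0466,.091],86)
E
```

```text
from [ 0.4997 -0.0464  0.1451] 86.2 to [ 0.5    -0.0466  0.091 ] 86 2 rows
[-0.0001,0.0002,0.0271,-0,-0,0.1,-0.0001,0.0001,0.027,0,0,0.1]
```

Request:
{"api": "drive_tool", "payload": {"series": [0, 0, 0.027, 0, 0, 0, 0, 0, 0.027, 0, 0, 0, 0, 0, 0, 0, 0, 0]}}

```text
time_s: 20.45
position: [0.4982, -0.0458, 0.0888]
orientation: [0.73, 0.684, -0.002, -0.002]
force: [-0.3, -0.6, 0.5]
grip_width: 0.0465
finger_force: 0.0
```

Request:
{"api": "drive_tool", "payload": {"series": [0, 0, 0, 0, 0, 0, 0, 0, 0, 0, 0, 0, 0, 0, 0, 0, 0, 0, 0, 0, 0, 0, 0, 0, 0, 0, 0, 0, 0, 0], "jaw": 255}}

```text
time_s: 20.95
position: [0.4994, -0.0464, 0.0924]
orientation: [0.729, 0.684, -0.0, -0.0]
force: [-3.1, -0.2, 5.2]
grip_width: 0.0139
finger_force: 25.0
```

Request:
{"api": "drive_tool", "payload": {"series": [0, 0, 0.00035, 0, 0, 8.2, 0, 0, 0.00035, 0, 0, 8.2, 0, 0, 0.00035, 0, 0, 8.2, 0, 0, 0.00035, 0, 0, 8.2, 0, 0, 0.00035, 0, 0, 8.2, 0, 0, 0.00035, 0, 0, 8.2, 0, 0, 0.00035, 0, 0, 8.2, 0, 0, 0.00035, 0, 0, 8.2, 0, 0, 0.0001, 0, 0, 3, 0, 0, 0, 0, 0, 1.3, 0, 0, 0, 0, 0, 0]}}

```text
time_s: 22.05
position: [0.499, -0.046, 0.0895]
orientation: [0.99, 0.144, -0.001, -0.0]
force: [-4.5, 0.6, 8.0]
grip_width: 0.0139
finger_force: 25.3
```

```bash
python3 - <<'E'
from plan import *
s,p,y=cur();print(p,y,s["force"],s["torque"],s["grip_width"],s["orientation"])
E
```

```text
[ 0.49899048 -0.04602234  0.08947101] 16.57387646702236 [-4.4755427   0.56083271  7.95644195] [0.18719839 0.9544849  0.59953631] 0.013947203227988175 [ 9.89558526e-01  1.44130513e-01 -5.60436772e-04 -6.54995559e-05]
```

Request:
{"api": "drive_tool", "payload": {"series": [0, 0, 0, 0, 0, 2, 0, 0, 0, 0, 0, 0]}}

```text
time_s: 22.25
position: [0.4991, -0.0459, 0.0894]
orientation: [0.992, 0.127, -0.0, -0.0]
force: [-3.1, 1.1, 6.4]
grip_width: 0.0148
finger_force: 26.0
```

```bash
python3 - <<'E'
from plan import *
s,p,y=cur();print(p,y,s["force"],s["torque"],s["grip_width"],s["orientation"])
E
```

```text
[ 0.49914773 -0.0459288   0.08944783] 14.57692801499426 [-3.08247156  1.10297731  6.37192658] [0.25568816 0.81241562 0.67644886] 0.014824648857195217 [ 9.91919926e-01  1.26864824e-01 -4.05487864e-04 -1.09595665e-04]
```

Slipping at the stop: home. Next b (yaw 175.6).

Request:
{"api": "drive_tool", "payload": {"series": [0, 0, 0, 0, 0, 0, 0, 0, 0, 0, 0, 0, 0, 0, -0.028, 0, 0, 0, 0, 0, -0.028, 0, 0, 0, 0, 0, 0, 0, 0, 0, 0, 0, 0, 0, 0, 0], "jaw": 120}}

```text
time_s: 22.85
position: [0.5001, -0.0465, 0.1451]
orientation: [0.992, 0.126, 0.001, 0.0]
force: [-0.1, 0.2, 0.1]
grip_width: 0.0468
finger_force: 0.0
```

```bash
python3 - <<'E'
from plan import *
print(arm.state()["joints"].round(2))
plan([.5494,.0526,.147],175.8)
E
```

```text
[-0.07  0.29  0.04  2.04 -0.02  0.81 -1.33]
from [ 0.5001 -0.0465  0.1451] 14.5 to [0.5494 0.0526 0.147 ] 175.8 21 rows
[0.0035,-0.004,-0.0001,0,-0.1,-7.7,0.004,-0.0035,-0.0001,0,0,-7.7,0.0044,-0.0029,-0.0001,0,0,-7.7,0.0047,-0.0023,-0.0001,0,0,-7.7,0.005,-0.0017,-0.0001,0,0,-7.7,0.0052,-0.001,-0.0001,0,0,-7.7,0.0053,-0.0003,-0.0001,0,0,-7.7,0.0052,0.0004,-0.0001,0,0,-7.7,0.0051,0.0012,-0.0001,0,0,-7.7,0.0049,0.0018,-0.0001,0,0,-7.7,0.0047,0.0025,-0.0001,0,0,-7.7,0.0043,0.0031,-0.0001,0,0,-7.7]
[0.0038,0.0036,-0.0001,0,0,-7.7,0.0033,0.0041,-0.0001,0,0,-7.7,0.0027,0.0045,-0.0001,0,0,-7.7,0.0021,0.0048,-0.0001,0,0,-7.7,0.0014,0.0051,-0.0001,0,0,-7.7,0.0008,0.0052,-0.0001,0,0,-7.7,0,0.0053,-0,0,0,-7.7,-0.0006,0.0053,-0.0001,0,0,-7.7,-0.0014,0.0051,-0,0,0,-7.7]
```

Request:
{"api": "drive_tool", "payload": {"series": [0.0035, -0.004, 0, 0, 0, -7.7, 0.004, -0.0035, 0, 0, 0, -7.7, 0.0045, -0.003, 0, 0, 0, -7.7, 0.0045, -0.0025, 0, 0, 0, -7.7, 0.005, -0.0015, 0, 0, 0, -7.7, 0.005, -0.001, 0, 0, 0, -7.7, 0.0055, -0.0005, 0, 0, 0, -7.7, 0.005, 0.0005, 0, 0, 0, -7.7, 0.005, 0.001, 0, 0, 0, -7.7, 0.005, 0.002, 0, 0, 0, -7.7, 0.0045, 0.0025, 0, 0, 0, -7.7, 0.0045, 0.003, 0, 0, 0, -7.7]}}

```text
time_s: 24.05
position: [0.5266, 0.0103, 0.1432]
orientation: [0.593, 0.805, -0.001, -0.001]
force: [-0.1, 0.3, -0.9]
grip_width: 0.0463
finger_force: 0.0
```

Request:
{"api": "drive_tool", "payload": {"series": [0.004, 0.0035, 0, 0, 0, -7.7, 0.0035, 0.004, 0, 0, 0, -7.7, 0.0025, 0.0045, 0, 0, 0, -7.7, 0.002, 0.005, 0, 0, 0, -7.7, 0.0015, 0.005, 0, 0, 0, -7.7, 0.001, 0.005, 0, 0, 0, -7.7, 0, 0.0055, 0, 0, 0, -7.7, -0.0005, 0.0055, 0, 0, 0, -7.7, -0.0015, 0.005, 0, 0, 0, -7.7, 0, 0, 0, 0, 0, 0, 0, 0, 0, 0, 0, 0]}}

```text
time_s: 25.15
position: [0.5477, 0.0528, 0.1437]
orientation: [0.035, 0.999, 0.0, -0.001]
force: [0.6, -0.5, 0.7]
grip_width: 0.0466
finger_force: 0.0
```

```bash
python3 - <<'E'
from plan import *
plan([.5496,.0526,.091],175.8)
E
```

```text
from [0.5477 0.0528 0.1437] 176.0 to [0.5496 0.0526 0.091 ] 175.8 2 rows
[-0.001,-0,0.0263,0,-0.1,0.1,-0.0009,-0.0001,0.0264,0,0,0.1]
```

Request:
{"api": "drive_tool", "payload": {"series": [-0.002, 0, 0, 0, 0, 0, 0, 0, 0.026, 0, 0, 0, 0, 0, 0.0265, 0, 0, 0, 0, 0, 0, 0, 0, 0]}}

```text
time_s: 25.55
position: [0.5479, 0.052, 0.0893]
orientation: [0.034, 0.999, -0.001, -0.003]
force: [-0.4, -0.3, -0.9]
grip_width: 0.0466
finger_force: 0.0
```

Request:
{"api": "drive_tool", "payload": {"series": [0, 0, 0, 0, 0, 0, 0, 0, 0, 0, 0, 0, 0, 0, 0, 0, 0, 0, 0, 0, 0, 0, 0, 0, 0, 0, 0, 0, 0, 0], "jaw": 255}}

```text
time_s: 26.05
position: [0.5509, 0.0523, 0.0931]
orientation: [0.034, 0.999, -0.0, 0.001]
force: [-0.4, -2.4, 4.0]
grip_width: 0.0139
finger_force: 25.0
```

Request:
{"api": "drive_tool", "payload": {"series": [0, 0, 0.00035, 0, 0, 8.2, 0, 0, 0.00035, 0, 0, 8.2, 0, 0, 0.00035, 0, 0, 8.2, 0, 0, 0.00035, 0, 0, 8.2, 0, 0, 0.00035, 0, 0, 8.2, 0, 0, 0.00035, 0, 0, 8.2, 0, 0, 0.00035, 0, 0, 8.2, 0, 0, 0.00035, 0, 0, 8.2, 0, 0, 0.0001, 0, 0, 4, 0, 0, 0, 0, 0, 2, 0, 0, 0, 0, 0, 0]}}

```text
time_s: 27.15
position: [0.5497, 0.0504, 0.0901]
orientation: [0.612, 0.791, -0.002, 0.001]
force: [-3.6, -7.2, 8.7]
grip_width: 0.0143
finger_force: 25.9
```

```bash
python3 - <<'E'
from plan import *
s,p,y=cur();print(p,y,s["force"],s["torque"],s["grip_width"],s["orientation"])
E
```

```text
[0.54973914 0.05044446 0.09012077] 104.55777230578924 [-3.62155026 -7.16860259  8.73966974] [-1.56380239  0.78131817  0.60231361] 0.014342668160044675 [ 6.11818751e-01  7.90995698e-01 -1.78613049e-03  6.57234418e-04]
```

Request:
{"api": "drive_tool", "payload": {"series": [0, 0, 0, 0, 0, 0, 0, 0, 0, 0, 0, 0, 0, 0, -0.028, 0, 0, 0, 0, 0, -0.028, 0, 0, 0, 0, 0, 0, 0, 0, 0, 0, 0, 0, 0, 0, 0], "jaw": 120}}

```text
time_s: 27.75
position: [0.5507, 0.0534, 0.1456]
orientation: [0.611, 0.791, 0.001, 0.0]
force: [-0.3, -0.6, -0.4]
grip_width: 0.0464
finger_force: 0.0
```

```bash
python3 - <<'E'
from plan import *
plan([.5985,-.0951,.148],175.6)
E
```

```text
from [0.5507 0.0534 0.1456] 104.6 to [ 0.5985 -0.0951  0.148 ] 175.6 9 rows
[-0.0173,0.001,-0.0003,0.1,-0,-7.9,-0.0173,-0.0014,-0.0003,0,0,-7.9,-0.0169,-0.0038,-0.0003,0,0,-7.9,-0.0162,-0.0061,-0.0002,0,0,-7.9,-0.0153,-0.0082,-0.0003,0,0,-7.9,-0.014,-0.0102,-0.0002,0,0,-7.9,-0.0124,-0.0121,-0.0003,0,0,-7.9,-0.0106,-0.0137,-0.0002,0,0,-7.9,-0.0087,-0.015,-0.0003,0,0,-7.9]
```

Request:
{"api": "drive_tool", "payload": {"series": [-0.0175, 0.001, 0, 0, 0, -7.9, -0.0175, -0.0015, 0, 0, 0, -7.9, -0.017, -0.004, 0, 0, 0, -7.9, -0.016, -0.006, 0, 0, 0, -7.9, -0.0155, -0.008, 0, 0, 0, -7.9, -0.014, -0.01, 0, 0, 0, -7.9, -0.0125, -0.012, 0, 0, 0, -7.9, -0.0105, -0.0135, 0, 0, 0, -7.9, -0.0085, -0.015, 0, 0, 0, -7.9, 0, 0, 0, 0, 0, 0, 0, 0, 0, 0, 0, 0]}}

```text
time_s: 28.85
position: [0.5975, -0.0949, 0.1441]
orientation: [0.04, 0.999, 0.001, -0.001]
force: [-1.0, 0.1, 0.0]
grip_width: 0.0468
finger_force: 0.0
```

```bash
python3 - <<'E'
from plan import *
plan([.5985,-.0951,.092],175.6)
E
```

```text
from [ 0.5975 -0.0949  0.1441] 175.5 to [ 0.5985 -0.0951  0.092 ] 175.6 2 rows
[-0.0005,-0.0001,0.0261,0.1,-0.1,-0.1,-0.0006,-0,0.026,0,0,-0.1]
```

Request:
{"api": "drive_tool", "payload": {"series": [-0.001, 0, 0, 0, 0, 0, 0, 0, 0.026, 0, 0, 0, 0, 0, 0.026, 0, 0, 0, 0, 0, 0, 0, 0, 0]}}

```text
time_s: 29.25
position: [0.5966, -0.0941, 0.0903]
orientation: [0.037, 0.999, 0.0, -0.003]
force: [-1.1, 1.2, 0.0]
grip_width: 0.0462
finger_force: 0.0
```

Request:
{"api": "drive_tool", "payload": {"series": [0, 0, 0, 0, 0, 0, 0, 0, 0, 0, 0, 0, 0, 0, 0, 0, 0, 0, 0, 0, 0, 0, 0, 0, 0, 0, 0, 0, 0, 0], "jaw": 255}}

```text
time_s: 29.75
position: [0.5998, -0.0955, 0.0942]
orientation: [0.038, 0.999, -0.0, 0.001]
force: [-1.7, 0.1, 3.5]
grip_width: 0.0138
finger_force: 25.0
```

Request:
{"api": "drive_tool", "payload": {"series": [0, 0, 0.00035, 0, 0, 8.2, 0, 0, 0.00035, 0, 0, 8.2, 0, 0, 0.00035, 0, 0, 8.2, 0, 0, 0.00035, 0, 0, 8.2, 0, 0, 0.00035, 0, 0, 8.2, 0, 0, 0.00035, 0, 0, 8.2, 0, 0, 0.00035, 0, 0, 8.2, 0, 0, 0.00035, 0, 0, 8.2, 0, 0, 0.0001, 0, 0, 4, 0, 0, 0, 0, 0, 2, 0, 0, 0, 0, 0, 0]}}

```text
time_s: 30.85
position: [0.5985, -0.0977, 0.0913]
orientation: [0.615, 0.788, -0.002, 0.0]
force: [-3.6, -4.0, 7.9]
grip_width: 0.0151
finger_force: 26.0
```

```bash
python3 - <<'E'
from plan import *
s,p,y=cur();print(p,y,s["force"],s["torque"],s["grip_width"],s["orientation"])
E
```

```text
[ 0.5984541  -0.09770489  0.09127185] 104.05987011339977 [-3.58820638 -4.01337998  7.94034799] [-0.93070196  0.84024603  0.65112389] 0.015070474480477724 [ 6.15249863e-01  7.88330557e-01 -1.53841129e-03  4.14464920e-04]
```

Request:
{"api": "drive_tool", "payload": {"series": [0, 0, 0, 0, 0, 0, 0, 0, 0, 0, 0, 0, 0, 0, -0.028, 0, 0, 0, 0, 0, -0.035, 0, 0, 0, 0, 0, -0.04, 0, 0, 0, 0, 0, -0.04, 0, 0, 0, 0, 0, 0, 0, 0, 0], "jaw": 100}}

```text
time_s: 31.55
position: [0.6028, -0.0953, 0.2397]
orientation: [0.615, 0.789, 0.003, 0.004]
force: [0.2, 0.9, -0.1]
grip_width: 0.0529
finger_force: 0.0
```

Request:
{"api": "drive_tool", "payload": {"series": [0.04, 0, 0, 0, 0, 0, 0.04, 0, 0, 0, 0, 0, 0.04, 0, 0, 0, 0, 0, 0.04, 0, 0, 0, 0, 0, 0.04, 0, 0, 0, 0, 0, 0.04, 0, 0, 0, 0, 0, 0, 0, 0, 0, 0, 0]}}

```text
time_s: 32.25
position: [0.5385, 0.1445, 0.2331]
orientation: [0.611, 0.792, 0.001, -0.001]
force: [0.1, -0.1, 0.5]
grip_width: 0.0535
finger_force: 0.0
```

```bash
python3 - <<'E'
from fit import *
t=optics.grab_frame("top");s=optics.grab_frame("scene");print(arm.state()["position"],arm.state()["time_s"])
v=np.array([.5739,-.0212,-.485]+[2.356]*4)
f=[]
for p,c in((t,(245,140,345,240)),(s,(165,150,265,250))):
    f.append(overlay(p,v,"x.png",c))
    r=fit([p],v,[.008]*2+[.05]+[.3]*4);print(r.x.round(3))
cv2.imwrite("pics/end.png",cv2.resize(np.hstack(f),None,fx=.88,fy=.88))
for p in(t,s):
  for k,z in (("meter",.118),("post",.1),("stage",.07),("driver",.01)):
    for o in outline_of(p,k)[:1]: print(k,round(o["p"],2),np.round(o["box"]))
E
```

```text
[0.54030172 0.13832984 0.23297454] 32.35
[ 0.572 -0.022 -0.465  2.348  2.384  2.355  2.394]
[ 0.576 -0.02  -0.458  2.449  2.326  2.414  2.613]
meter 0.87 [326. 195. 377. 264.]
post 0.71 [329. 132. 362. 169.]
stage 0.56 [247. 116. 280. 151.]
driver 0.54 [263. 157. 327. 229.]
meter 0.97 [128. 162. 182. 231.]
post 0.97 [137. 212. 172. 276.]
stage 0.72 [233. 250. 272. 295.]
driver 0.87 [276. 202. 299. 247.]
```

View pics/end.png

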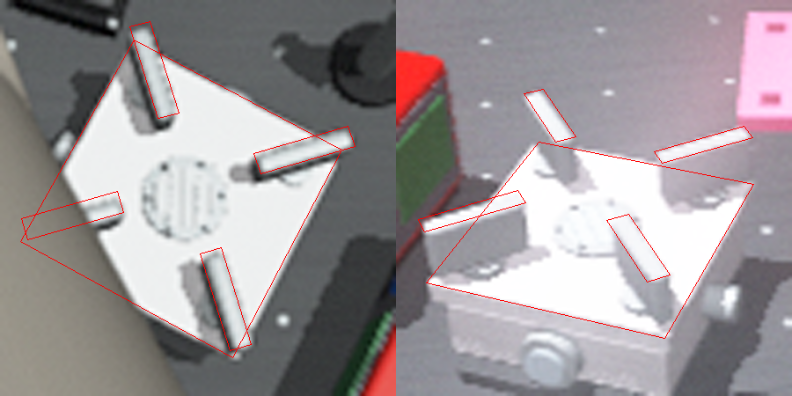

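The overlay shows all four bars pointing at the cover's centre: in the left half at (153,70), (300,155), (225,300) and (75,215), the last partly hidden by the arm. The cover looks flat, and the meter, post and stage boxes match the first ones. The arm is clear of everything.

```bash
python3 -c "
from bench import order
print(order.finish_job())"
```

```text
the job is handed in; nothing more can be done
None
```

I tightened the four nuts crosswise (a, c, b, d), first to about half way and then each to its end stop. The job was handed in at about 32 s with the arm clear. The cover looked level, though I didn't measure its tilt on the way down. The meter, post and stage hadn't moved; the screwdriver was partly hidden in the final view.

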